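Eject a tin and trap it on the dispenser tray

ROBOT

A 6-joint arm with a two-finger parallel gripper is mounted at the origin on a cart in front of the work surface, level with it; the furniture and walls round the work are solid. World frame = base frame: x ahead of the robot, y to its left, z up, the work surface at z = 0. Lengths are in mm, angles in degrees, forces in N, time in s.
With the tool pointing down it reaches from about 350 to 850 mm from the base axis. Payload 8.1 kg.
Tool frame: the origin (TCP) lies midway between the tips of the shut fingers; the grasp point (between the pads) lies 19 mm behind it; z points along the fingers, y is the line along which they close (so a half turn about z gives the same grasp; the last joint's range is limited). The gripper opens to 85 mm and grips with 20 to 120 N. Pads are 22 mm wide; open, the fingers measure 114 mm over their backs; the gripper's body (76 mm by 85 mm) begins 54 mm behind the grasp point. The pads swing forward as they close: fully open they stand 13 mm farther back than shut.
Start: joints at [62.831, 7.471, 85.268, -0, 87.261, -4.893], TCP at [227.426, 555.232, 231.292] pointing down, gripper open.
Joint ranges: [-169.43, 169.43], [-51.17, 129.36], [1.28, 143.12], [-76.62, 256.62], [0, 156.53], [-152.29, 152.29]. Speed limits (degrees/s): [136.94, 136.94, 159.86, 180, 180, 180].

INTERFACE

Orientations are given as [roll, pitch, yaw] about the fixed x, y, z axes, in that order (R = Rz(yaw) Ry(pitch) Rx(roll)).
In Python, from bench import sense, snapshot, camera_params, hand_in, masks_of, pinpoint gives the robot as it stands.
- The arm moves only by the tool step_arm, never from a script. Its argument "targets" is a list of rows, each an object with "angular": the turn, a rotation vector about the tool's x, y, z scaled (see below), a list of three; "dp": the shift along the tool's x, y, z scaled (see below), a list of three; "fingers": the closure, from 0 (fully open) to 1 (shut). A call has exactly 8 rows; each row is the pose to reach, as a shift and turn from the pose commanded when the call began, along the tool's axes at that moment, turning the shorter way round; what a row does not reach only later rows make up. The controller multiplies each number of a shift by 0.2 m and each number of a turn by 180 degrees. A row lasts 1/8 s, in which the tool goes at most 62.5 mm and 10.7 degrees, less where a joint would pass 70% of its speed; a pose out of reach is approached as far as the arm can. A call with a number of a shift or a turn outside -1 to 1 is refused whole. A call with a gripper value outside its range is refused whole. The fingers move at their own pace and stop on an object; "newtons" is the grip in N (left out, the last holds). Time passes only in rows, so rows that repeat a pose let the fingers close, or fill a call up. It gives the time, the measured TCP pose, the force, the opening and the grip force at its end, in the units of the state.
- sense(): the state, without advancing time (a new reading comes with each control period).
- snapshot(name): name is "scene" or "top" or "wrist"; returns the picture (400x640x3 uint8, blue, green, red); there is no depth.
- camera_params(name): a dict with "vfov" (degrees; the focal length in pixels is half the picture's height over the tangent of half this angle, whatever the lens; pixels are square), "cx", "cy" (the principal point, pixels), "R" (3x3) and "t" (3): a world point X has camera coordinates R X + t. Camera axes: x right, y down, z forward; pixel columns grow to the right and rows downward; lengths in mm; the calibration is good to about 2 mm. The wrist camera is an equidistant fisheye: a pixel r from the principal point sees the ray r / f radians off the axis. A picture is of the moment at which its call begins: read the wrist's pose just before it. camera_params takes no time and is no camera call; for the wrist camera it gives the pose at the moment of the call.
- hand_in(): hands the job in; it is judged then, once.
Trained networks look in the newest picture that a camera, given by its name, has taken for a name from the list of things; names that differ only in an ending like _2 or _b are one class to them, and where a whole thing is asked for, a point or a joint stands for the part that bears it (a point fixed in the world has none). Each returns a list of dicts, best first, with "conf" (0 to 1); they miss things now and then, are a little off and sometimes report something else, mostly with a low value. They report only what shows in the picture. A call takes as long as a camera call. They do not tell look-alikes from the thing itself.
- masks_of(camera, label): "pixels" (400x640 bool, what is visible of it) and "at" ([column, row] in pixels, amid what is visible of it).
- pinpoint(camera, label): "at" ([column, row] in pixels: a listed point, or the origin of a listed thing).
The state is a dict: "time": time; "joint_pos": joint angles; "qd": joint speeds; "joint_efforts": joint torques, N m; "tool_pos": TCP position; "tcp_rot": TCP orientation; "ft_force": force on the tool from outside, world axes, zero at the start; "wrist_torque": the same for the moment, N m; "finger_gap": finger opening in mm; "grip_force": force on a finger pad.
Only numpy, scipy, OpenCV 4.12 (cv2) and the standard library are available. Lean on these libraries where they do the work, as an engineer would, in place of code of your own. Each camera call takes 0.05 s, during which the arm holds its last target. There are 200 camera calls.

TASK

Get a tin ready for the customer: press the dispenser's ejector key all the way down with one fingertip, with the other finger already standing in the tray, so that the tin that pops out is stopped by that finger before it slides off the open end of the tray. Do not grip or lift the tin, and do not disturb the bell, the jar or the tape beside the dispenser. Finish like that, holding: the key still held fully down and the tin resting trapped against the other finger.

Things in the scene. Friction and masses are not known exactly. Their poses are not given: they have to be found in the camera images.
- dispenser: Tin dispenser fixed to the worktop: level pale-wood tray, 224 mm long, 76 wide, metal sides, aluminium key beside it. Origin at worktop level below point tray_gate. +x runs along the tray to its closed back (x = 194 mm), -x to its open end (x = -30), +y to the key. Sides: low curbs (top 36 mm above worktop) for x below 45 mm, then walls (top 56); a bridge (top 61) spans x = 110 to 140.
- tray_gate (a point): Point on the tray floor (30 mm above the worktop), on its centre line, 56 mm sideways from the key's centre; the floor is 68 mm wide between the sides. A fingertip standing here (up to 15 mm off in any direction), 4 to 12 mm above the floor, blocks the tin; the waiting tin's front is 40 mm away (+x). Axes as the dispenser's.
- tray_end (a point): Middle of the tray floor's open end, 30 mm past tray_gate; the tin must not come past it.
- key_top (a point): Centre of the top of the ejector key, an aluminium block 40 mm (along the tray) by 26 mm, beside the tray on its +y side. Top at rest 52 mm above the worktop (22 above the tray floor); fully down 38 mm (8 above the floor, 2 above the low curb), so level fingertips can press it and stand in the tray together.
- ejector_key (a joint): Travel of the key in m: 0 up, 0.014 fully down (stop). Spring 2.5 N at first, 6 N fully down, plus up to 3 N rubbing from the catch until the tin is free. It springs back up when let go.
- catch_top (a point): Top of the steel catch, a thin plate across the middle of the tray that stands 10 mm above the floor, 40 mm from tray_gate, and holds the tin. It is one piece with the key and sinks with it; at 8 to 11 mm of travel the tin is free and a sprung follower behind it (about 3 N, up to 110 mm of stroke) shoots it to the open end within a few tenths of a second.
- tin_center (a point): Centre (half-way up) of the flat oblong tin, 60 mm wide, 100 mm long, 24 mm high, about 0.15 kg, lying in the tray with its long side along the tray: its y axis lies along the tray, its z axis up. While held by the catch its centre is at x = 90 mm in the dispenser's frame.
- bell: Bystander: service bell with a round dome, 76 mm across, 60 mm high, standing on the key side of the dispenser, origin at the centre of its underside.
- jar: Bystander: jam jar, 65 mm across, 94 mm high, standing on the key side of the dispenser, origin at the centre of its underside.
- tape: Bystander: roll of tape lying flat, 96 mm across, 48 mm high, on the other side of the dispenser, origin at the centre of its underside.
Not all that is in view belongs to the job. Leave any orange or turquoise look-alike of the part that bears tin_center alone.

How it is judged:
By the outcome, as a careful person would: the job done as asked, in the order asked, and still so for the second after the job is handed in, while the arm keeps its last pose, push and grip.
It also fails if it takes over 29 s, if anything falls off the work surface, if the arm or the gripper's body presses on something with over 40 N, if the wrist force passes 120 N, or if a joint passes its speed limit or range.

## Working session

There is one attempt and no reset: what is moved stays moved. The work goes in short steps, Python scripts to look and compute and a tool call to move; the robot and the scene stay as the last step left them, time stands still between calls to the robot, and variables do not carry over. Pictures are saved under pics/ and viewed, at most 10 in all, crops included, and the job is handed in when it is done.

Besides the shell and the picture viewer there is one more tool, called after "Request:" as a command line: name --argument value ..., lists and objects as JSON in quotes. step_arm: Moves the arm, as the interface text tells. Its arguments: {"type":"object","properties":{"targets":{"type":"array","items":{"type":"object","properties":{"angular":{"type":"array","items":{"type":"number","minimum":-1,"maximum":1}},"dp":{"type":"array","items":{"type":"number","minimum":-1,"maximum":1}},"fingers":{"type":"number"}}}},"newtons":{"type":"number"}},"required":["targets"]}

```bash
mkdir -p pics; cat > h.py <<'E'
import numpy as np, cv2
from bench import *
def ray(c,px,P=None):
    P=P or camera_params(c); R=np.array(P['R']);t=np.array(P['t'])
    f=200/np.tan(np.radians(P['vfov']/2)); d=np.array([px[0]-P['cx'],px[1]-P['cy']])
    if c=='wrist':
        r=np.hypot(*d); th=r/f; v=np.r_[d/max(r,1e-9)*np.sin(th),np.cos(th)]
    else: v=np.r_[d/f,1]
    return -R.T@t, R.T@v
def atz(c,px,z,P=None):
    o,v=ray(c,px,P); return (o+v*(z-o[2])/v[2])
def tri(obs):
    A=np.zeros((3,3));b=np.zeros(3)
    for o,v in obs:
        v=v/np.linalg.norm(v);M=np.eye(3)-np.outer(v,v);A+=M;b+=M@o
    return np.linalg.solve(A,b)
Z=dict(tray_gate=30,tray_end=30,key_top=52,catch_top=40,tin_center=42,dispenser=0,bell=0,jar=0,tape=0)
def survey(c,names=Z,n=3):
    for k in names:
        for d in pinpoint(c,k)[:n]:
            print(c,k,round(d['conf'],2),np.round(d['at'],1),np.round(atz(c,d['at'],Z[k]),0))
E
python3 - <<'E'
from h import *
for c in ['top','scene']:
    im=snapshot(c); cv2.imwrite(f'pics/{c}.png',im); survey(c)
print(sense())
E
```

```text
top tray_gate 0.76 [298.  215.4] [485.  32.  30.]
top tray_end 0.65 [292.9 228.1] [457.  43.  30.]
top key_top 0.59 [280.2 204.5] [507.  70.  52.]
top catch_top 0.19 [303.6 217.4] [480.  19.  40.]
top tin_center 0.64 [319.7 177. ] [571. -18.  42.]
top tin_center 0.62 [220.  258.4] [391. 200.  42.]
top tin_center 0.62 [438.6 253.2] [ 398. -276.   42.]
top dispenser 0.86 [302.8 217.8] [484.  23.   0.]
top dispenser 0.34 [277.8 204.6] [515.  81.   0.]
top bell 0.58 [275.7 139.4] [675.  88.   0.]
top jar 0.81 [240.5 176.7] [583. 170.   0.]
top tape 0.83 [380.3 191.5] [ 545. -160.    0.]
top tape 0.56 [241.9 178.6] [578. 167.   0.]
top tape 0.31 [274.1 136. ] [684.  92.   0.]
scene tray_gate 0.72 [293.9 202.6] [494.  31.  30.]
scene tray_end 0.89 [280.1 207.3] [461.  36.  30.]
scene key_top 0.55 [291.5 181.5] [517.  75.  52.]
scene catch_top 0.58 [310.  200.6] [521.   6.  40.]
scene tin_center 0.98 [224.6 183.6] [394. 173.  42.]
scene tin_center 0.75 [330.1 199.5] [557. -20.  42.]
scene tin_center 0.59 [344.2 326.2] [ 383. -296.   42.]
scene dispenser 0.76 [295.8 213.2] [495.  28.   0.]
s
[... 182 characters left out ...]
162.    0.]
{'time': 1.0, 'joint_pos': array([ 6.28318108e+01,  7.47019482e+00,  8.52684603e+01,  6.61793406e-04,
        8.72600602e+01, -4.89235058e+00]), 'qd': array([-0.05174121,  0.04661643, -0.06418155, -0.06139895, -0.01394798,
       -0.09778297]), 'joint_efforts': array([-4.05169487e-06, -5.69322860e+01, -5.00881469e+01, -1.42186736e-04,
        7.09924443e-04, -6.47293376e-06]), 'tool_pos': array([227.41204734, 555.24231478, 231.29602053]), 'tcp_rot': array([ 1.79998664e+02, -5.49061829e-04,  1.57724130e+02]), 'ft_force': array([ 0.07602006, -0.0553835 ,  1.51565513]), 'wrist_torque': array([ 0.01606466, -0.02992308,  0.07698214]), 'grip_force': 0.0, 'finger_gap': 85.5325500317577}
```

```bash
python3 - <<'E'
import cv2,numpy as np
t=cv2.imread('pics/top.png')[110:290,180:460]; s=cv2.imread('pics/scene.png')[130:350,180:460]
t=cv2.resize(t,None,fx=1.6,fy=1.6,interpolation=3)
a=cv2.resize(t,(440,290)); b=cv2.resize(cv2.imread('pics/scene.png')[130:350,180:460],(380,300))
t=cv2.resize(cv2.imread('pics/top.png')[110:290,180:460],(400,257),interpolation=3)
s=cv2.resize(cv2.imread('pics/scene.png')[130:350,180:460],(400,314),interpolation=3)
o=np.zeros((314,800,3),np.uint8);o[:257,:400]=t;o[:,400:]=s
cv2.imwrite('pics/both.png',o)
E
```

```text
(no output)
```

View pics/both.png

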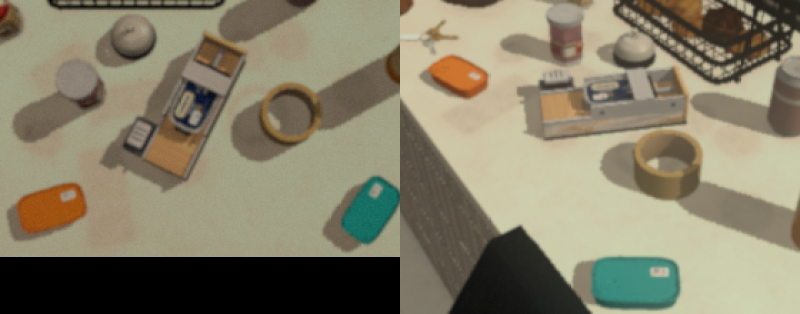

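Candidates: navy tin in the dispenser (top 320,177), orange look-alike (220,258) and turquoise look-alike (438,253). The navy one lies in the tray, so it's the real one. I'm moving above the dispenser to measure from near.

Request:
step_arm --targets '[{"dp": [-0.2,-0.16,0],"angular": [0,0,0],"fingers": 0.5},{"dp": [-0.4,-0.32,0],"angular": [0,0,0],"fingers": 0.5},{"dp": [-0.6,-0.48,0],"angular": [0,0,0],"fingers": 0.5},{"dp": [-0.8,-0.64,0],"angular": [0,0,0],"fingers": 0.5},{"dp": [-1,-0.8,0],"angular": [0,0,0],"fingers": 0.5},{"dp": [-1,-0.8,0],"angular": [0,0,0],"fingers": 0.5},{"dp": [-1,-0.8,0],"angular": [0,0,0],"fingers": 0.5},{"dp": [-1,-0.8,0],"angular": [0,0,0],"fingers": 0.5}]' --newtons 20

```text
time: 2.0
tool_pos: [351.4, 332.2, 231.3]
tcp_rot: [180.0, -0.0, 157.8]
ft_force: [-0.2, -0.3, 0.4]
finger_gap: 42.8
grip_force: 0.0
```

Request:
step_arm --targets '[{"dp": [-0.2,-0.16,0],"angular": [0,0,0],"fingers": 0.5},{"dp": [-0.4,-0.32,0],"angular": [0,0,0],"fingers": 0.5},{"dp": [-0.6,-0.48,0],"angular": [0,0,0],"fingers": 0.5},{"dp": [-0.8,-0.64,0],"angular": [0,0,0],"fingers": 0.5},{"dp": [-1,-0.8,0],"angular": [0,0,0.03],"fingers": 0.5},{"dp": [-1.0,-0.9,0],"angular": [0,0,0.06],"fingers": 0.5},{"dp": [-1.0,-0.95,0],"angular": [0,0,0.06],"fingers": 0.5},{"dp": [-1.0,-0.95,0],"angular": [0,0,0.06],"fingers": 0.5}]'

```text
time: 3.0
tool_pos: [464.7, 80.3, 231.3]
tcp_rot: [180.0, -0.0, 147.1]
ft_force: [-0.4, 0.3, 0.6]
finger_gap: 42.8
grip_force: 0.0
```

```bash
python3 - <<'E'
from h import *
s=sense();print(s['time'],s['tool_pos'],s['tcp_rot'],s['finger_gap'],s['ft_force'])
im=snapshot('wrist'); cv2.imwrite('pics/w1.png',im); survey('wrist',n=2)
E
```

```text
3.0 [464.72037751  80.33737032 231.32647272] [ 1.79982302e+02 -4.96293203e-06  1.47076929e+02] 42.836042204648805 [-0.36538964  0.25555665  0.60642526]
wrist tray_gate 0.55 [287.4 202.3] [481.  28.  30.]
wrist tray_end 0.85 [285.2 177. ] [454.  43.  30.]
wrist key_top 0.83 [337.6 208.1] [512.  77.  52.]
wrist tin_center 0.88 [105.5 252.8] [ 394. -248.   42.]
wrist tin_center 0.64 [385.6  58.6] [400. 208.  42.]
wrist dispenser 0.71 [292.9 198.2] [488.  28.   0.]
wrist jar 0.76 [424.8 205.4] [592. 169.   0.]
wrist tape 0.64 [212.2 287.3] [ 539. -161.    0.]
wrist tape 0.3 [338.2 206.7] [529.  70.   0.]
```

View pics/w1.png

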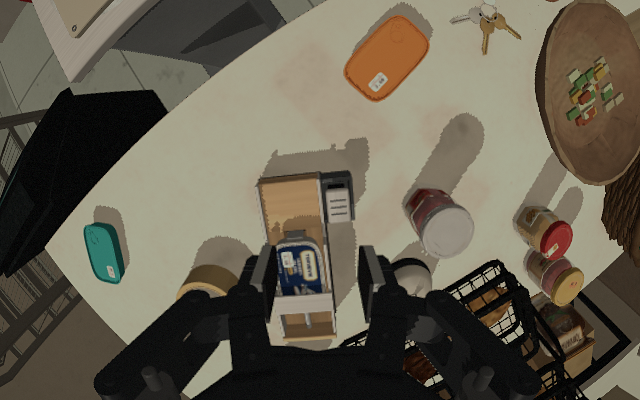

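The wrist picture shows the tray's open end near (290,178), the key at about (338,203), the navy tin at (297,265) and both look-alikes well away. Next is a close crop to get the edges.

```bash
python3 -c "
import cv2
t=cv2.imread('pics/w1.png')[165:350,245:365];cv2.imwrite('pics/w1c.png',cv2.resize(t[:120],None,fx=5,fy=5,interpolation=cv2.INTER_CUBIC))"
```

```text
(no output)
```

View pics/w1c.png

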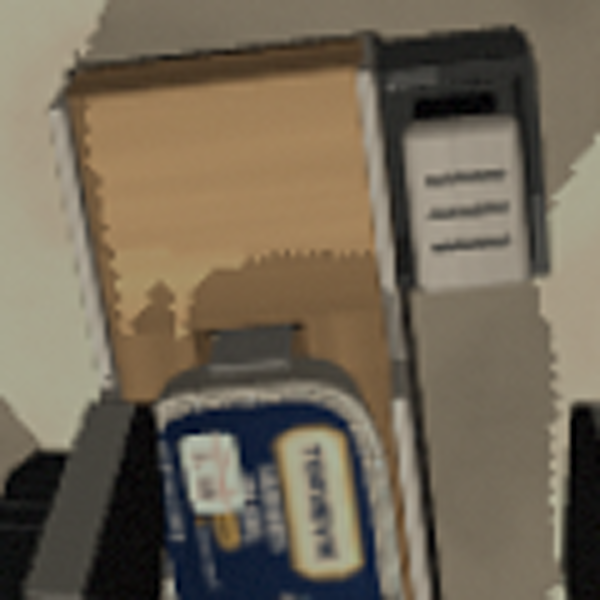

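```bash
python3 - <<'E'
from h import *
P=camera_params('wrist'); print(ray('wrist',(320,200),P))
g=lambda x,y,z: atz('wrist',((x+.5)/5-.5+245,(y+.5)/5-.5+165),z,P)
L=g(82,97,30);R=g(360,68,30)
K=[g(*p,52) for p in[(405,123),(518,118),(416,290),(528,282)]]
C=[g(208,335,40),g(300,330,40)]
for n,v in dict(L=L,R=R,K=np.mean(K,0),C=np.mean(C,0)).items(): print(n,v.round(1))
print('floorw',np.linalg.norm(R-L),'endmid',(L+R)/2)
for i in K: print(i.round(1))
a=lambda v:np.degrees(np.arctan2(v[1],v[0]))
print('yaw from end',a(R-L)-90,'key x',a(K[2]-K[0]),a(K[3]-K[1]),'key y',a(K[1]-K[0])-90,a(K[3]-K[2])-90,'catch-end',a(np.mean(C,0)-(L+R)/2))
E
```

```text
(array([393.70907537, 125.51441827, 372.98688321]), array([ 0.2899507 , -0.1775516 , -0.94042758]))
L [445.2  13.7  30. ]
R [474.9  71.9  30. ]
K [509.1  78.1  52. ]
C [513.5  16.6  40. ]
floorw 65.41283607990663 endmid [460.05845127  42.81662151  30.        ]
[485.5  76.8  52. ]
[498.   98.1  52. ]
[520.4  57.5  52. ]
[532.7  79.9  52. ]
yaw from end -27.046455787582893 key x -28.893693467206983 -27.69622349828434 key y -30.309153603981287 -28.80313559762773 catch-end -26.077207155952685
```

Request:
step_arm --targets '[{"dp": [-0.1,-0.012,0.1],"angular": [0,0,-0.014],"fingers": 0.5},{"dp": [-0.21,-0.024,0.25],"angular": [0,0,-0.027],"fingers": 0.5},{"dp": [-0.21,-0.024,0.45],"angular": [0,0,-0.027],"fingers": 0.5},{"dp": [-0.21,-0.024,0.6],"angular": [0,0,-0.027],"fingers": 0.5},{"dp": [-0.21,-0.024,0.7],"angular": [0,0,-0.027],"fingers": 0.5},{"dp": [-0.21,-0.024,0.75],"angular": [0,0,-0.027],"fingers": 0.5},{"dp": [-0.21,-0.024,0.75],"angular": [0,0,-0.027],"fingers": 0.5},{"dp": [-0.21,-0.024,0.75],"angular": [0,0,-0.027],"fingers": 0.5}]'

```text
time: 4.5
tool_pos: [498.3, 52.8, 82.4]
tcp_rot: [180.0, 0.1, 151.8]
ft_force: [-0.8, -0.4, 0.5]
finger_gap: 42.7
grip_force: 0.0
```

```bash
python3 - <<'E'
from h import *
s=sense();print(s['time'],s['tool_pos'],s['tcp_rot'],s['finger_gap'],s['ft_force'])
im=snapshot('wrist'); cv2.imwrite('pics/w2.png',im); survey('wrist',['tray_gate','tray_end','key_top','tin_center','catch_top'],n=1)
P=camera_params('wrist');print(P)
cv2.imwrite('pics/w2c.png',cv2.resize(im[130:330,200:440],None,fx=3,fy=3,interpolation=cv2.INTER_CUBIC)[:600])
E
```

```text
4.5 [498.29398147  52.79922267  82.43366721] [1.79954044e+02 8.43644765e-02 1.51784028e+02] 42.74868457490753 [-0.81843225 -0.35822361  0.536329  ]
wrist tray_gate 0.83 [275.6 221.9] [486.  26.  30.]
wrist tray_end 0.96 [274.9 175.9] [458.  43.  30.]
wrist key_top 0.75 [367.2 232.9] [512.  80.  52.]
wrist tin_center 0.88 [284.9 331.7] [567. -14.  42.]
wrist catch_top 0.6 [281.1 274.9] [519.  12.  40.]
{'vfov': 65.70646984690485, 'cx': 317.23273729907595, 'cy': 196.14911206581309, 'R': array([[ 4.72410592e-01,  8.81378409e-01,  5.76388176e-04],
       [ 8.32238693e-01, -4.46287283e-01,  3.28947440e-01],
       [ 2.90184406e-01, -1.54918562e-01, -9.44348055e-01]]), 't': array([-281.18233876, -384.27224316,  102.59211088])}
```

View pics/w2c.png

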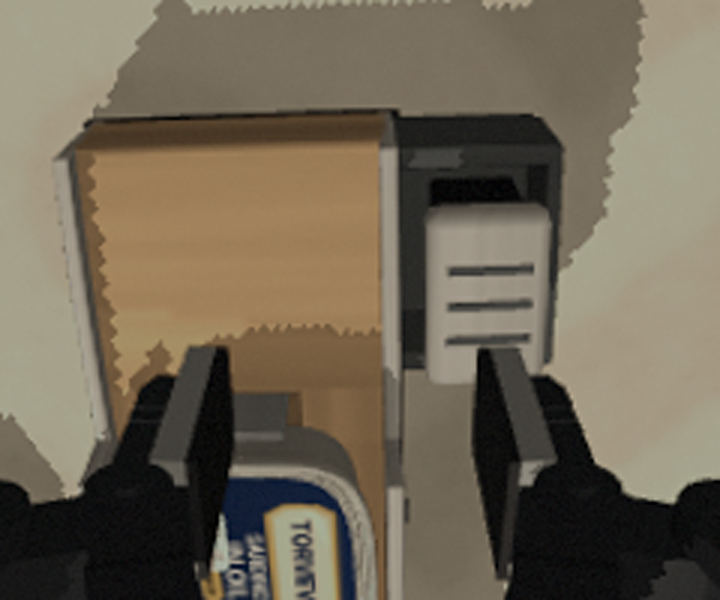

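The crop shows the left finger over the tray's centre (about 190,400 in the crop), ahead of the catch, and the right finger over the key column. The alignment agrees with the estimates, so I'm descending gently until it touches.

Request:
step_arm --targets '[{"dp": [0,0,0.05],"angular": [0,0,0],"fingers": 0.5},{"dp": [0,0,0.1],"angular": [0,0,0],"fingers": 0.5},{"dp": [0,0,0.13],"angular": [0,0,0],"fingers": 0.5},{"dp": [0,0,0.15],"angular": [0,0,0],"fingers": 0.5},{"dp": [0,0,0.165],"angular": [0,0,0],"fingers": 0.5},{"dp": [0,0,0.18],"angular": [0,0,0],"fingers": 0.5},{"dp": [0,0,0.18],"angular": [0,0,0],"fingers": 0.5},{"dp": [0,0,0.18],"angular": [0,0,0],"fingers": 0.5}]'

```text
time: 5.8
tool_pos: [497.6, 52.8, 45.5]
tcp_rot: [180.0, 0.0, 151.8]
ft_force: [-1.0, -0.2, 1.7]
finger_gap: 42.9
grip_force: 0.9
```

```bash
python3 - <<'E'
from h import *
s=sense();print(s['time'],s['tool_pos'],s['tcp_rot'],s['finger_gap'],s['ft_force'],s['wrist_torque'])
im=snapshot('wrist'); cv2.imwrite('pics/w3c.png',cv2.resize(im[130:330,200:440],None,fx=3,fy=3,interpolation=cv2.INTER_CUBIC)[:600])
E
```

```text
5.8 [497.62114197  52.7762802   45.47989811] [1.79991594e+02 1.67473141e-02 1.51781797e+02] 42.9242516053325 [-1.04039798 -0.24752008  1.70084328] [-0.00224753  0.21506324  0.04233659]
```

View pics/w3c.png

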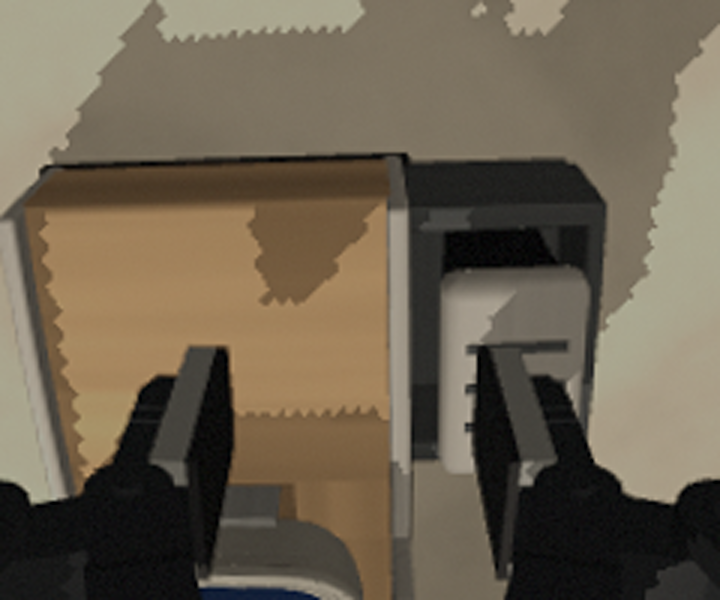

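Request:
step_arm --targets '[{"dp": [0,0,0.01],"angular": [0,0,0],"fingers": 0.5},{"dp": [0,0,0.025],"angular": [0,0,0],"fingers": 0.5},{"dp": [0,0,0.04],"angular": [0,0,0],"fingers": 0.5},{"dp": [0,0,0.05],"angular": [0,0,0],"fingers": 0.5},{"dp": [0,0,0.06],"angular": [0,0,0],"fingers": 0.5},{"dp": [0,0,0.06],"angular": [0,0,0],"fingers": 0.5},{"dp": [0,0,0.06],"angular": [0,0,0],"fingers": 0.5},{"dp": [0,0,0.06],"angular": [0,0,0],"fingers": 0.5}]'

```text
time: 6.85
tool_pos: [498.2, 52.9, 35.7]
tcp_rot: [180.0, 0.0, 151.8]
ft_force: [-13.9, -1.4, 29.6]
finger_gap: 42.4
grip_force: 15.8
```

Request:
step_arm --targets '[{"dp": [0,0,0.004],"angular": [0,0,0],"fingers": 0.5},{"dp": [0,0,0.005],"angular": [0,0,0],"fingers": 0.5},{"dp": [0,0,0.005],"angular": [0,0,0],"fingers": 0.5},{"dp": [0,0,0.005],"angular": [0,0,0],"fingers": 0.5},{"dp": [0,0,0.005],"angular": [0,0,0],"fingers": 0.5},{"dp": [0,0,0.005],"angular": [0,0,0],"fingers": 0.5},{"dp": [0,0,0.005],"angular": [0,0,0],"fingers": 0.5},{"dp": [0,0,0.005],"angular": [0,0,0],"fingers": 0.5}]'

```text
time: 7.85
tool_pos: [498.3, 52.9, 35.6]
tcp_rot: [180.0, 0.0, 151.8]
ft_force: [-19.3, -1.1, 37.9]
finger_gap: 42.7
grip_force: 20.0
```

```bash
python3 - <<'E'
from h import *
s=sense();print(s['time'],s['tool_pos'],s['tcp_rot'],s['finger_gap'],s['ft_force'],s['wrist_torque'])
im=snapshot('wrist'); cv2.imwrite('pics/w4c.png',cv2.resize(im[130:330,200:440],None,fx=3,fy=3,interpolation=cv2.INTER_CUBIC)[:600])
E
```

```text
7.85 [498.32797638  52.93433458  35.55480396] [1.79963920e+02 4.38188128e-02 1.51797009e+02] 42.69939783303236 [-19.29712318  -1.10469776  37.93297476] [0.51239548 2.77925936 0.19045995]
```

View pics/w4c.png

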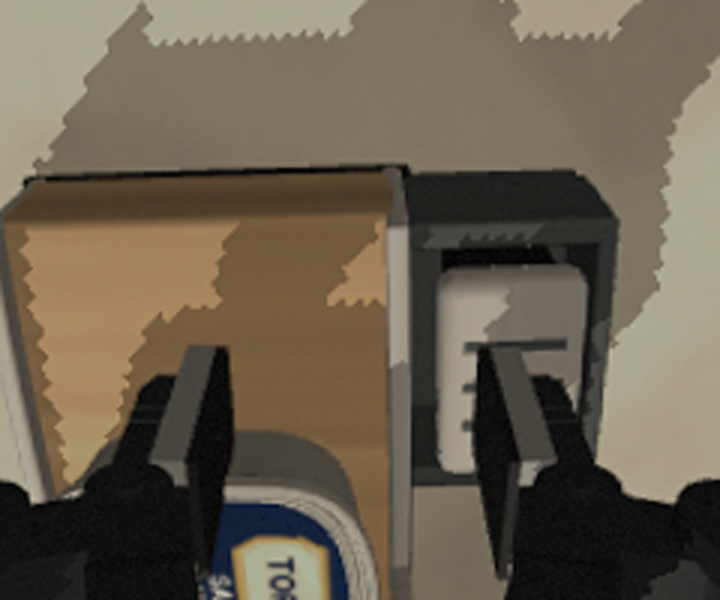

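```bash
python3 - <<'E'
from h import *
s=sense();print(s['time'],s['tool_pos'],s['ft_force'])
a=np.radians(-28);ex=np.array([np.cos(a),np.sin(a)]);ey=np.array([-ex[1],ex[0]]);g=np.array([486,27.5])
P=camera_params('wrist')
q=lambda x,y,z:(lambda w:np.round([(w-g)@ex,(w-g)@ey],1))(atz('wrist',((x+.5)/3-.5+200,(y+.5)/3-.5+130),z,P)[:2])
for n,p in dict(tinfront=(270,435,54),tinlabelfront=(265,487,54),tip_pad=(228,348,38),tip_far=(190,348,38),pad_near=(208,572,38),end=(200,215,30),keyfront38=(515,266,38),keyback38=(515,472,38),keyL=(440,400,38),keyR=(587,400,38)).items(): print(n,q(*p))
snapshot('wrist'); snapshot('scene'); snapshot('top')
for c in ['wrist','top','scene']:
  for k,z in dict(tin_center=42,key_top=38,catch_top=26).items():
    for d in pinpoint(c,k)[:3]:
      w=atz(c,d['at'],z)[:2]-g; print(c,k,round(d['conf'],2),np.round([w@ex,w@ey],1))
  survey(c,['bell','jar','tape'],1)
E
```

```text
7.9 [498.31170876  52.95757921  35.54443885] [-17.86632956  -1.02045924  38.18113587]
tinfront [-3.4 14.6]
tinlabelfront [ 7.  13.3]
tip_pad [-10.5   6.5]
tip_far [-10.4  -0.2]
pad_near [41.1 -1.2]
end [-31.8   1.8]
keyfront38 [-25.6  54.5]
keyback38 [16.2 57.6]
keyL [-0. 43.]
keyR [ 0.8 69.6]
wrist tin_center 0.93 [59.   1.3]
wrist tin_center 0.82 [  36.1 -252.6]
wrist key_top 0.65 [-0.9 56.2]
wrist jar 0.62 [504.8 255.3] [587. 167.   0.]
wrist tape 0.28 [374.5 260.6] [536.  76.  -0.]
top tin_center 0.89 [  62.7 -307.9]
top tin_center 0.88 [67.1 -1.6]
top tin_center 0.77 [-162.5  107.9]
top bell 0.72 [276.4 137. ] [681.  87.   0.]
top jar 0.33 [274.5 135.5] [685.  91.   0.]
top tape 0.91 [380.  188.4] [ 552. -159.    0.]
scene tin_center 0.76 [  59.8 -339.8]
scene tin_center 0.73 [59.1 13.3]
scene tin_center 0.7 [-147.5   83.7]
scene key_top 0.62 [ 4.2 61.8]
scene bell 0.58 [343.3 171.4] [680.  91.   0.]
scene jar 0.85 [293.1 167.2] [587. 183.   0.]
scene tape 0.91 [366.3 252.1] [ 547. -160.    0.]
```

Request:
step_arm --targets '[{"dp": [0,0,-0.003],"angular": [0,0,0],"fingers": 0.5},{"dp": [0,0,-0.006],"angular": [0,0,0],"fingers": 0.5},{"dp": [0,0,-0.006],"angular": [0,0,0],"fingers": 0.5},{"dp": [0,0,-0.006],"angular": [0,0,0],"fingers": 0.5},{"dp": [0,0,-0.006],"angular": [0,0,0],"fingers": 0.5},{"dp": [0,0,-0.006],"angular": [0,0,0],"fingers": 0.5},{"dp": [0,0,-0.006],"angular": [0,0,0],"fingers": 0.5},{"dp": [0,0,-0.006],"angular": [0,0,0],"fingers": 0.5}]'

```text
time: 9.95
tool_pos: [498.2, 52.9, 35.8]
tcp_rot: [180.0, 0.0, 151.8]
ft_force: [-13.4, -0.9, 27.1]
finger_gap: 42.8
grip_force: 15.3
```

```bash
python3 - <<'E'
from h import *
s=sense();print(s['time'],s['tool_pos'],s['finger_gap'],s['ft_force'],s['wrist_torque'],s['grip_force'])
im=snapshot('scene'); w=snapshot('wrist')
a=cv2.resize(im[150:240,250:370],(480,360),interpolation=cv2.INTER_CUBIC)
b=cv2.resize(w[180:300,330:410],(300,450),interpolation=cv2.INTER_CUBIC)
o=np.zeros((450,790,3),np.uint8);o[:360,:480]=a;o[:,490:]=b;cv2.imwrite('pics/f.png',o)
E
```

```text
9.95 [498.17185204  52.90573148  35.75888398] 42.76224449215534 [-13.44889768  -0.91365907  27.11819083] [0.44799871 1.94582783 0.11814552] 15.260707614943385
```

View pics/f.png

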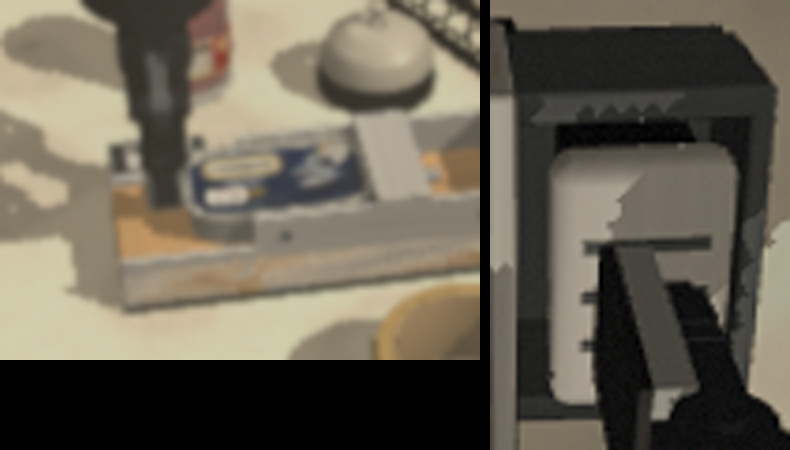

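The scene view shows the navy tin resting against the finger in the tray, at about (185,185) in the crop. The other fingertip holds the key, and the steady 27 N with no further travel shows it is on its stop. The bystanders haven't moved.

```bash
python3 -c "
from bench import *
print(hand_in())"
```

```text
the job is handed in; nothing more can be done
None
```

I've handed the job in at about 10 s of the 29 s: one fingertip is holding the key down on what feels like its stop (27 N, no further travel), and the tin is resting against the other finger in the tray. I took full travel from the force rather than measuring the key's height, and the bell, jar and tape looked undisturbed.

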